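# Load the specimen carrier

## Robot

A 6-joint arm with a two-finger parallel gripper is mounted at the origin on the work surface. World frame = base frame: x ahead of the robot, y to its left, z up, the work surface at z = 0. Lengths are in mm, angles in rad, forces in N, time in s.
With the tool pointing down it reaches from about 275 to 825 mm from the base axis. Payload 5.2 kg.
Tool frame: the origin (TCP) lies at the very end of the fingers, on their centre line; the grasp point (between the pads) lies 19 mm behind it; z points along the fingers, y is the line along which they close (so a half turn about z gives the same grasp; the last joint's range is limited). The gripper opens to 93 mm and grips with 3 to 60 N. Pads are 15 mm wide; open, the fingers measure 128 mm over their backs; the gripper's body (75 mm by 188 mm) begins 65 mm behind the grasp point.
Start: joints at [1.104, 0.259, 1.535, -0, 1.348, -0.203], TCP at [143.39, 530.984, 218.653] pointing down, gripper open.
Joint ranges: [-3.14, 3.14], [-0.91, 2.08], [0.19, 2.58], [-1.22, 4.36], [0.22, 2.71], [-3.12, 3.12]. Speed limits (rad/s): [2.57, 2.57, 3.14, 3.14, 3.14, 3.14].

## Interface

Orientations are given as [roll, pitch, yaw] about the fixed x, y, z axes, in that order (R = Rz(yaw) Ry(pitch) Rx(roll)).
In Python, from bench import robot gives the robot as it stands. The module is installed in compiled form; this text tells all that it offers. Calls block until the motion is done:
- robot.move_ptp(position, orientation): joint-space move of the TCP to a pose.
- robot.move_linear(position, ori=None, speed=150, f_stop=None): straight line of the TCP; ori=None keeps the orientation; speed is the mean speed in mm/s. With f_stop (N) it stops when the force on the tool has changed by that much, and returns True; else False.
- robot.move_j(angles): joint-space move.
- robot.move_gripper(opening): opening from 0.0 (shut) to 1.0 (fully open); the grip force is fixed at half the most; returns when the fingers have stopped.
- robot.sleep(seconds).
- robot.inverse_kinematics(position, orientation): joint angles nearest the present ones, or None.
- robot.get_image(name): name is "scene" or "top"; returns a dict with "img" (400x640x3 uint8, blue, green, red), "fovy" (degrees; the focal length in pixels is half the picture's height over the tangent of half this angle, whatever the lens; pixels are square), "cx", "cy" (the principal point, pixels), "eye" and "orientation" of the camera in the world. Camera axes: x right, y down, z forward; pixel columns grow to the right and rows downward; lengths in mm; the calibration is good to about 2 mm. A picture is of the moment at which its call begins. There is no depth.
A pose or a line that the arm cannot do raises robot.MotionError and nothing moves.
- robot.hand_in(): hands the job in; it is judged then, once.
Readings, each from a call of its own:
- robot.current_t(): time.
- robot.current_qpos(): joint angles.
- robot.current_joint_vel(): joint speeds.
- robot.current_joint_efforts(): joint torques, N m.
- robot.current_tcp_pos(): TCP position.
- robot.current_eef_rot(): TCP orientation.
- robot.current_contact_force(): force on the tool from outside, world axes, zero at the start.
- robot.current_ft_torque(): the same for the moment, N m.
- robot.current_gripper_width(): opening from 0.0 (shut) to 1.0 (fully open).
- robot.current_finger_force(): force on a finger pad.
Only numpy, scipy, OpenCV 4.12 (cv2) and the standard library are available. Lean on these libraries where they do the work, as an engineer would, in place of code of your own. Each camera call takes 0.05 s, during which the arm holds its last target. There are 200 camera calls.

## Task

Get the specimen carrier ready for the courier: take the four filled, barcoded specimen pots one by one and stand each in the carrier insert that has the colour of its lid, keeping them upright and setting them down rather than dropping them. Leave the two unused pots, which are empty and have no barcode label, standing where they are.

Things in the scene. Friction and masses are not known exactly. Their poses are not given: they have to be found in the camera images.
- pot_blue_mid (a point): Filled pot with a dark blue lid, loose, upright, 78 mm high: clear round body (diameter 38, height 62) with amber contents and a white barcode label; on top a screw lid (diameter 42, height 16) with a white barcode label on it. Rigid, 50 to 90 g. The point is on its axis, half-way up (39 mm above its underside); z along its axis, up. Yaw free.
- pot_orange_mid (a point): Filled pot with an orange lid, loose, upright, 78 mm high: clear round body (diameter 38, height 62) with amber contents and a white barcode label; on top a screw lid (diameter 42, height 16) with a white barcode label on it. Rigid, 50 to 90 g. The point is on its axis, half-way up (39 mm above its underside); z along its axis, up. Yaw free.
- pot_green_mid (a point): Filled pot with a green lid, loose, upright, 78 mm high: clear round body (diameter 38, height 62) with amber contents and a white barcode label; on top a screw lid (diameter 42, height 16) with a white barcode label on it. Rigid, 50 to 90 g. The point is on its axis, half-way up (39 mm above its underside); z along its axis, up. Yaw free.
- pot_lilac_mid (a point): Filled pot with a lilac (pale purple) lid, loose, upright, 78 mm high: clear round body (diameter 38, height 62) with amber contents and a white barcode label; on top a screw lid (diameter 42, height 16) with a white barcode label on it. Rigid, 50 to 90 g. The point is on its axis, half-way up (39 mm above its underside); z along its axis, up. Yaw free.
- unused_blue_mid (a point): Unused pot with a dark blue lid: shape and size of the filled ones, but empty and clear, lid plain, no label; about 16 g, easily knocked over. Stands among the filled pots, at least 45 mm free between neighbours. The point is on its axis, half-way up (39 mm).
- unused_orange_mid (a point): Unused pot with an orange lid: shape and size of the filled ones, but empty and clear, lid plain, no label; about 16 g, easily knocked over. Stands among the filled pots, at least 45 mm free between neighbours. The point is on its axis, half-way up (39 mm).
- insert_blue: Dark blue square insert, an open cell for one pot, fixed: 66 x 66 mm, inside 60 x 60, 18 high, floor 3 thick. Origin: centre of its underside, 4 mm above the bench. z up. Four inserts, in any colour order, form a row along their x axes, 68 mm apart, in a grey tray (330 x 80, no higher). Pots set in the next inserts stand close along x, free along y.
- insert_orange: Orange square insert, an open cell for one pot, fixed: 66 x 66 mm, inside 60 x 60, 18 high, floor 3 thick. Origin: centre of its underside, 4 mm above the bench. z up. Four inserts, in any colour order, form a row along their x axes, 68 mm apart, in a grey tray (330 x 80, no higher). Pots set in the next inserts stand close along x, free along y.
- insert_green: Green square insert, an open cell for one pot, fixed: 66 x 66 mm, inside 60 x 60, 18 high, floor 3 thick. Origin: centre of its underside, 4 mm above the bench. z up. Four inserts, in any colour order, form a row along their x axes, 68 mm apart, in a grey tray (330 x 80, no higher). Pots set in the next inserts stand close along x, free along y.
- insert_lilac: Lilac (pale purple) square insert, an open cell for one pot, fixed: 66 x 66 mm, inside 60 x 60, 18 high, floor 3 thick. Origin: centre of its underside, 4 mm above the bench. z up. Four inserts, in any colour order, form a row along their x axes, 68 mm apart, in a grey tray (330 x 80, no higher). Pots set in the next inserts stand close along x, free along y.
Things that resemble listed ones, but are neither listed nor needed, are in the scene too. Leave any yellow look-alike of the part that bears pot_lilac_mid alone.

How it is judged:
By the outcome, as a careful person would: the job done as asked, in the order asked, and still so for the second after the job is handed in, with the robot touching nothing.
It also fails if it takes over 118 s, if anything falls off the work surface, if the arm or the gripper's body presses on something with over 40 N, if the wrist force passes 120 N, or if a joint passes its speed limit or range.

## Working session

There is one attempt and no reset: what is moved stays moved. The work goes in short steps, each a Python script; the robot and the scene stay as the last script left them, time stands still between calls to the robot, and variables do not carry over. Pictures are saved under pics/ and viewed, at most 14 in all, crops included, and the job is handed in when it is done.

```bash
mkdir -p pics; python3 - <<'E'
from bench import robot
import cv2
for n in("scene","top"):
    d=robot.get_image(n); cv2.imwrite(f"pics/{n}0.png",d["img"]); print(n,{k:v for k,v in d.items() if k!="img"})
print(robot.current_t(), robot.current_eef_rot())
E
```

```text
scene {'fovy': 44.87984093137547, 'cx': 312.8863001047798, 'cy': 207.06426908639213, 'eye': array([ 936.44694575, -517.87788048,  831.97025637]), 'orientation': array([-2.44654931,  0.01484388,  0.65341646])}
top {'fovy': 42.522222371730656, 'cx': 320.2718186368275, 'cy': 193.3637964169452, 'eye': array([ 423.29855888,  -11.72569887, 1158.12070063]), 'orientation': array([-3.05147534,  0.00462239, -1.54315559])}
0.1 [-3.13999633e+00 -3.19472654e-04  2.87780661e+00]
```

View pics/scene0.png

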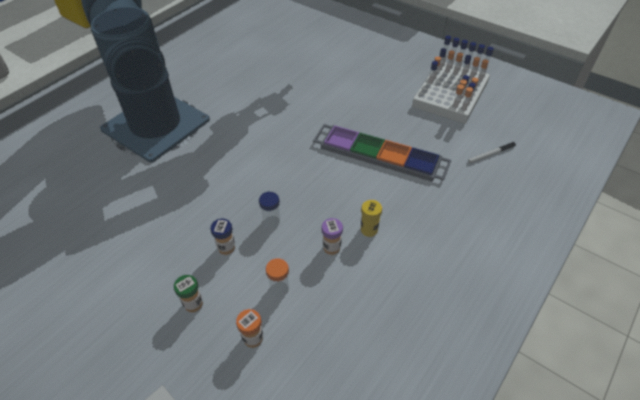

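View pics/top0.png

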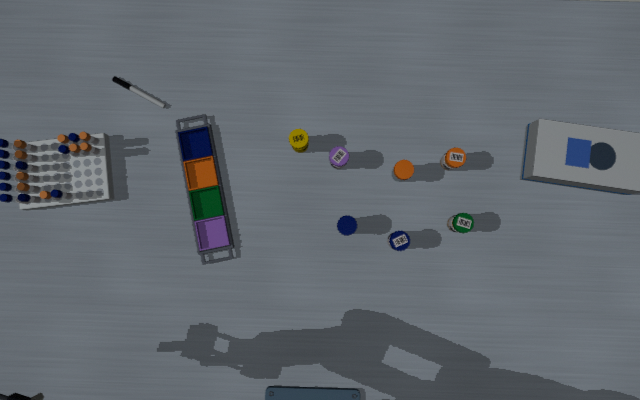

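The top view shows labelled (filled) lids at blue (400,240), orange (456,157), green (462,222) and lilac (339,157). The plain, unused lids are blue (347,225) and orange (404,169), and the yellow decoy is at (298,139). Inserts from the top of the row down are blue, orange, green, lilac, at x≈195–212. The scene view confirms this: the unused pots are clear and unlabelled at (269,201) and (277,269).

```bash
cat >h.py <<'E'
import numpy as np, cv2
from scipy.spatial.transform import Rotation as R
def cast(d,uv,z):
    f=200/np.tan(np.radians(d["fovy"])/2)
    v=R.from_euler("xyz",d["orientation"]).apply([(uv[0]-d["cx"])/f,(uv[1]-d["cy"])/f,1])
    return (d["eye"]+v*(z-d["eye"][2])/v[2])[:2]
HUE=dict(blue=(110,130),orange=(3,18),green=(50,85),lilac=(130,160),yellow=(20,32))
def blobs(d,col,amin):
    h=cv2.cvtColor(d["img"],cv2.COLOR_BGR2HSV); lo,hi=HUE[col]
    m=cv2.inRange(h,(lo,85,25),(hi,255,255))
    c,_=cv2.findContours(m,cv2.RETR_EXTERNAL,cv2.CHAIN_APPROX_NONE)
    return [cv2.convexHull(k) for k in c if cv2.contourArea(cv2.convexHull(k))>amin]
def cen(k):
    M=cv2.moments(k); return M["m10"]/M["m00"],M["m01"]/M["m00"]
E
python3 - <<'E'
from h import *; from bench import robot
for n in("top","scene"):
    d=robot.get_image(n)
    for c in HUE:
        for k in blobs(d,c,100):
            a=cv2.contourArea(k); u=cen(k); big=a>(600 if n=="top" else 700)
            z=22 if big else (76 if n=="top" else 71)
            p=cast(d,u,z)
            q=np.array([cast(d,x[0],z) for x in k]).astype(np.float32)
            print(n,c,np.round(u),a,"insert" if big else "lid",p.round(1),"r",np.hypot(*p).round(), np.round(cv2.minAreaRect(q)[1:][0],0),np.round(cv2.minAreaRect(q)[0],1))
h=cv2.cvtColor(robot.get_image("top")["img"],cv2.COLOR_BGR2HSV)
for p in [(347,225),(404,169),(462,214),(339,148),(195,140),(212,234)]: print(p,h[p[1],p[0]])
E
```

```text
top blue [399. 240.] 314.5 lid [ 426.6 -172.5] r 460.0 [40. 44.] [ 426.3 -172.7]
top blue [347. 225.] 300.5 lid [455.7 -61.3] r 460.0 [42. 40.] [455.7 -61. ]
top blue [578. 152.] 650.0 insert [ 633.3 -575.7] r 856.0 [53. 63.] [ 633.3 -575.8]
top blue [195. 143.] 889.0 insert [631.3 280.4] r 691.0 [66. 70.] [631.5 280.2]
top orange [403. 169.] 308.5 lid [ 576.9 -179. ] r 604.0 [43. 40.] [ 577.6 -179.1]
top orange [200. 173.] 937.0 insert [564.4 264.7] r 623.0 [69. 70.] [564.4 264.8]
top orange [455. 157.] 327.5 lid [ 605.7 -288.1] r 671.0 [43. 42.] [ 606.2 -288.1]
top orange [ 79. 147.] 178.5 lid [606.3 512.8] r 794.0 [20. 49.] [606.2 512.8]
top green [463. 222.] 321.5 lid [ 467.8 -305.4] r 559.0 [40. 42.] [ 467.7 -305.4]
top green [206. 203.] 906.5 insert [498.1 249.2] r 557.0 [66. 69.] [498.2 249.1]
top lilac [212. 233.] 920.5 insert [431.9 233.5] r 491.0 [66. 69.] [432.1 233.5]
top lilac [339. 156.] 285.5 lid [601.6 -40.8] r 603.0 [41. 40.] [600.7 -40.6]
top yellow [299. 140.] 354.5 lid [634.2  45.3] r 636.0 [50. 41.] [632.9  45.6]
scene blue [221. 228.] 243.0 lid [ 428.  -173.3] r
[... 301 characters left out ...]
377.5 lid [ 578.9 -179.5] r 606.0 [43. 46.] [ 578.6 -179.4]
scene orange [394. 153.] 575.5 lid [590.4 213.8] r 628.0 [64. 67.] [590.2 214.3]
scene green [186. 287.] 302.5 lid [ 471.7 -307. ] r 563.0 [40. 35.] [ 473.5 -306.9]
scene green [367. 145.] 451.0 lid [529.2 198.7] r 565.0 [59. 61.] [528.1 199.8]
scene lilac [340. 141.] 247.0 lid [471.3 175.3] r 503.0 [57. 39.] [468.3 175.6]
scene yellow [370. 217.] 571.5 lid [649.6  28. ] r 650.0 [39. 92.] [651.4  28.5]
scene yellow [73. 11.] 561.5 lid [-544.8  163.2] r 569.0 [ 72. 224.] [-539.8  161.3]
(347, 225) [113 230  71]
(404, 169) [ 13 222 149]
(462, 214) [ 71 255  71]
(339, 148) [135  88 133]
(195, 140) [114 236  67]
(212, 234) [135 109 131]
```

```bash
cat >p.py <<'E'
from h import *; from bench import robot
PI=np.pi; YP=np.radians(13.2)
POT=dict(blue=(427,-173),orange=(607,-289),green=(469,-306),lilac=(602,-41))
INS=dict(blue=(631.4,280.4),orange=(564.6,264.9),green=(498.2,249.2),lilac=(432,233.5))
def yaw(p,y):   # half-turn alternative with the smaller last-joint angle
    c=[(abs(q[5]),a) for a in (y,y-PI) if (q:=robot.inverse_kinematics(list(p),[PI,0,a])) is not None]
    return min(c)[1]
def pick(c,y=np.radians(75)):
    x,yy=POT[c]; o=[PI,0,yaw((x,yy,190),y)]
    robot.move_ptp([x,yy,190],o); robot.move_gripper(.75)
    robot.move_linear([x,yy,75],speed=150)
    print(c,"stop",robot.move_linear([x,yy,51],speed=60,f_stop=8),robot.current_tcp_pos())
    robot.move_gripper(.55); robot.move_gripper(0)
    print("width",robot.current_gripper_width()*93,"ff",robot.current_finger_force())
    robot.move_linear([x,yy,200],speed=120)
    print("lifted",robot.current_gripper_width()*93,robot.current_contact_force(),robot.current_t())
def place(c):
    x,y=INS[c]; o=[PI,0,yaw((x,y,200),YP)]
    robot.move_ptp([x,y,200],o); robot.move_linear([x,y,66],speed=120)
    robot.sleep(.2)
    print("contact",robot.move_linear([x,y,56.5],speed=15,f_stop=4),robot.current_tcp_pos(),"w",robot.current_gripper_width()*93)
    robot.move_gripper(.6); robot.move_linear([x,y,180],speed=150)
    print("t",robot.current_t())
def snap(c,f):
    d=robot.get_image(c); cv2.imwrite(f"pics/{f}.png",d["img"])
E
python3 - <<'E'
from p import *
for c in POT:
  for p,y in((POT[c],np.radians(75)),(INS[c],YP)):
    for a in(y,y-PI):
      q=robot.inverse_kinematics([*p,190],[PI,0,a]); print(c,round(a,2),None if q is None else np.round(q,2), robot.inverse_kinematics([*p,51],[PI,0,a]) is not None)
pick("blue"); snap("scene","s1")
E
```

```text
blue 1.31 [-0.63  0.12  1.78  0.    1.24 -0.37] True
blue -1.83 [-0.63  0.12  1.78 -0.    1.24  2.78] True
blue 0.23 [ 0.26  0.53  1.2  -0.    1.41  1.6 ] True
blue -2.91 [ 0.26  0.53  1.2   0.    1.41 -1.54] True
orange 1.31 [-0.61  0.5   1.25  0.    1.39 -0.35] True
orange -1.83 [-0.61  0.5   1.25 -0.    1.39  2.79] True
orange 0.23 [ 0.26  0.41  1.39 -0.    1.34  1.6 ] True
orange -2.91 [ 0.26  0.41  1.39  0.    1.34 -1.54] True
green 1.31 [-0.78  0.3   1.55  0.    1.29 -0.52] True
green -1.83 [-0.78  0.3   1.55 -0.    1.29  2.63] True
green 0.23 [ 0.26  0.29  1.56 -0.    1.29  1.6 ] True
green -2.91 [ 0.26  0.29  1.56  0.    1.29 -1.54] True
lilac 1.31 [-0.25  0.37  1.44 -0.    1.32  0.01] True
lilac -1.83 None False
lilac 0.23 [ 0.27  0.17  1.72 -0.    1.25  1.61] True
lilac -2.91 [ 0.27  0.17  1.72  0.    1.25 -1.53] True
blue stop False [ 426.78637961 -172.85938877   50.66141153]
width 41.24936387876351 ff 30.000122487545013
lifted 41.23607172904245 [ 0.50815561 -0.87606948 -1.29200931] 7.2833
```

View pics/s1.png

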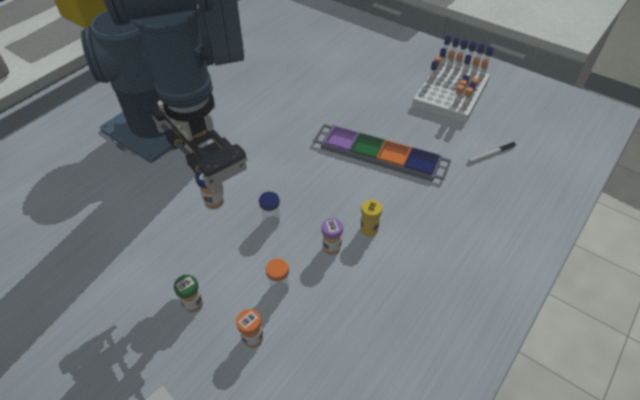

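The labelled blue pot hangs upright in the gripper at about (211,190). The other pots haven't moved, and the measured grip width of 41 mm fits the lid.

```bash
python3 - <<'E'
from p import *
place("blue"); pick("orange"); snap("scene","s2")
E
```

```text
contact True [631.26744817 280.40810347  58.0334743 ] w 41.574119724018765
t 12.6083
orange stop False [ 606.79720248 -288.85252148   50.514309  ]
width 41.70916316590228 ff 30.000024139881134
lifted 41.626707004262634 [-0.37755538  0.12746007 -0.341229  ] 18.8917
```

View pics/s2.png

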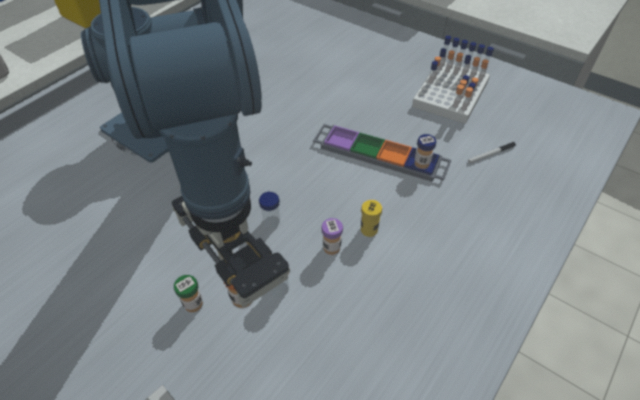

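The blue pot stands upright in the blue insert at (426,150). The orange pot is in the gripper at (238,295); the unused orange one is hidden behind the arm.

```bash
python3 - <<'E'
from p import *
place("orange"); pick("green"); snap("scene","s3"); place("green"); pick("lilac"); place("lilac")
robot.move_ptp([350,60,300],[PI,0,yaw((350,60,300),YP)])
a,b=(robot.get_image(n)["img"] for n in("top","scene"))
cv2.imwrite("pics/f.png",cv2.resize(np.vstack([a,b])[:, :],(480,600),interpolation=cv2.INTER_AREA))
cv2.imwrite("pics/top4.png",a); cv2.imwrite("pics/s4.png",b)
E
```

```text
contact True [564.46187746 264.88619673  57.9512237 ] w 41.63643395989388
t 24.4083
green stop False [ 468.81229951 -305.83189221   50.59452626]
width 41.197881345690675 ff 30.000041127204895
lifted 41.55024839544632 [ 0.52188144 -0.35067213 -0.46014219] 30.725
contact True [498.1262435  249.14120725  57.96771755] w 41.17154804669125
t 36.2417
lilac stop False [601.76040986 -40.93404111  50.57712201]
width 41.53209898557389 ff 30.00006526708603
lifted 41.27476497923825 [-0.02885183 -0.14356285 -0.13518661] 41.8583
contact True [432.00990758 233.52994718  57.93055316] w 41.24823408765831
t 46.7083
```

View pics/s4.png

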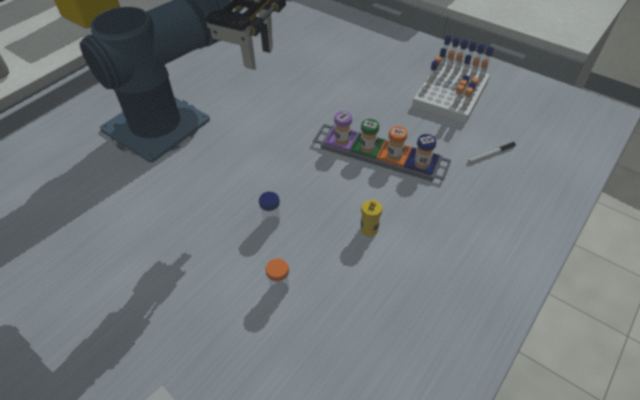

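View pics/top4.png

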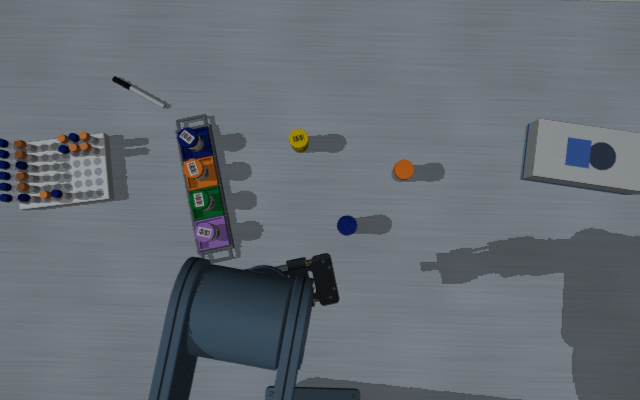

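All four labelled pots stand upright in their matching inserts, between (343,125) and (426,150) in the scene view. The unused blue (347,225), unused orange (404,169) and yellow pots in the top view haven't moved, and the robot is clear.

```bash
python3 -c "
from bench import robot
print(robot.current_t(), robot.hand_in())"
```

```text
the job is handed in; nothing more can be done
49.125 None
```

The job is handed in at 49 s: all four filled pots stand upright in the inserts matching their lids, and both unused pots and the yellow look-alike are where they were.

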